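# Tip a book flat onto the scanner mat and press scan

### The job

Scan the cover of the book that stands at the end of the scanner mat: push it over gently with the fingers so that it lies flat, wholly inside the white rectangle, and once it lies still press the scanner's hand button all the way down and let it come up again. Only push and press: do not grip or lift the book, and leave the scanner and everything else on the desk where it is.

Things in the scene. Friction and masses are not known exactly. Their poses are not given: they have to be found in the camera images.
- book: Hardback, the only book standing up: 148 mm wide (its x), 30 mm thick (y), 210 mm high (z), 0.3 to 0.6 kg. Origin: centre of its foot. It stands on the mat just inside the +y end of the rectangle, its -y cover facing the rectangle's middle. Pushed high on the +y cover it tips about its lower -y edge, falls by itself once the top has moved some 30 mm, and lies with its y axis up, 210 mm out from that edge.
- book_middle (a point): Centre of the book's volume, 105 mm above its foot.
- book_foot_left (a point): Book's corner at its foot, x = -74 mm, mid-thickness.
- book_foot_right (a point): Book's corner at its foot, x = +74 mm, mid-thickness.
- book_head_left (a point): Book's corner at its head, x = -74 mm, z = 210 mm, mid-thickness.
- book_head_right (a point): Book's corner at its head, x = +74 mm, z = 210 mm, mid-thickness.
- mat: Dark scanner mat fixed to the desk, 270 mm (its x) by 360 mm (its y), 2 mm thick; origin at the centre of its underside. The book stands towards its +y end; the scanner's column stands beyond its -y end.
- frame (a point): Centre of the white rectangle printed on the mat, on the mat's top face: 210 mm along its x, 297 mm along its y (middle of the 3 mm wide lines), axes those of the mat.
- scanner: Black overhead document scanner fixed beyond the -y end of the mat: foot 210 mm along the mat's edge x 156 mm deep, 27 mm high; column to 0.35 m; head 165 x 125 mm at 0.33 to 0.41 m above the desk, over the foot. Origin at the centre of the foot's underside; its -x faces the mat.
- scan_button_top (a point): Centre of the top of the scanner's hand button: a flat grey cap 30 mm across, its top 22 mm above the desk, on a round black housing (46 mm across, 12 mm high) fixed to the desk beside the +y end of the mat; the cap is pressed straight down.
- scan_button (a joint): Travel of the hand button's cap: 0 m up, 0.006 m fully down; a spring raises it when let go, fully down takes about 5 N.
- flask: Bystander: dark vacuum flask, 64 mm across, 197 mm high; origin at the centre of its underside.
- mug: Bystander: white mug, 82 mm across, 92 mm high; origin at the centre of its underside.
- stapler: Bystander: black and steel stapler, 135 x 36 mm, 57 mm high; origin at the centre of its underside.
- glue_stick: Bystander: white glue stick standing on end, 28 mm across, 90 mm high, close to the far edge of the mat; origin at the centre of its underside.
- tape_roll: Bystander: black tape roll lying flat, 84 mm across, 19 mm high, close to the far edge of the mat; origin at the centre of its underside.
- phone: Bystander: mobile phone lying flat, 72 x 150 x 8 mm; origin at the centre of its underside.
There are look-alikes about, which are no part of the job. What is shaped like the part that bears scan_button_top but green or purple is not meant.

How it is judged:
By the outcome, as a careful person would: the job done as asked, in the order asked, and still so for the second after the job is handed in, with the robot touching nothing.
It also fails if it takes over 40 s, if anything falls off the work surface, if the arm or the gripper's body presses on something with over 40 N, if the wrist force passes 120 N, or if a joint passes its speed limit or range.

### The arm

A 6-joint arm with a two-finger parallel gripper is mounted at the origin on the work surface. World frame = base frame: x ahead of the robot, y to its left, z up, the work surface at z = 0. Lengths are in m, angles in rad, forces in N, time in s.
With the tool pointing down it reaches from about 0.375 to 0.9 m from the base axis. Payload 3.1 kg.
Tool frame: the origin (TCP) lies between the finger pads; the fingertips stand 22 mm ahead of it and the grasp point (between the pads) lies 3 mm ahead of it; z points along the fingers, y is the line along which they close (so a half turn about z gives the same grasp; the last joint's range is limited). The gripper opens to 87 mm and grips with 3 to 60 N. Pads are 19 mm wide; open, the fingers measure 117 mm over their backs; the gripper's body (75 mm by 190 mm) begins 51 mm behind the grasp point.
Start: joints at [-0.178, 0.527, 1.433, -0, 1.181, -0.178], TCP at [0.625, 0, 0.245] pointing down, gripper open.
Joint ranges: [-3.08, 3.08], [-0.75, 2.2], [0.22, 2.44], [-1.43, 4.57], [0, 2.65], [-2.85, 2.85]. Speed limits (rad/s): [2.79, 2.79, 3.14, 3.14, 3.14, 3.14].

### API

Orientations are given as a unit quaternion [x, y, z, w].
In Python, from rig import robot gives the robot as it stands.
- The arm moves only by the tool move_arm, never from a script. Its argument "series" is text: rows parted by semicolons, each of 6 numbers parted by spaces: the shift along the tool's x, y, z in mm, then the turn, a rotation vector about the tool's x, y, z in degrees. In form: dx dy dz ax ay az; .... A call has 1 to 8 rows; each row is the pose to reach, as a shift and turn from the pose commanded when the call began, along the tool's axes at that moment; what a row does not reach only later rows make up. A row lasts 1/12 s, in which the tool goes at most 41.7 mm and 7.16 degrees, less where a joint would pass 70% of its speed; a pose out of reach is approached as far as the arm can. A call with a gripper value outside its range is refused whole. "jaw" is the opening, from 0 (shut) to 1 (fully open), set as the call begins (left out, the last holds). The fingers move at their own pace and stop on an object; "newtons" is the grip in N (left out, the last holds). Time passes only in rows, so rows that repeat a pose let the fingers close. It gives the time, the measured TCP pose, the force, the opening and the grip force at its end, in the units of the state.
- robot.get_obs(): the state, without advancing time (a new reading comes with each control period).
- robot.camera(name): name is "scene" or "side" or "wrist"; returns a dict with "img" (400x640x3 uint8, red, green, blue), "mtx" (3x3 intrinsics, pixels), "distortion" ([k1, k2, p1, p2, k3] as OpenCV has them; the pictures are not rectified), "world_to_cam" (4x4, takes a point from world to camera coordinates). Camera axes: x right, y down, z forward; pixel columns grow to the right and rows downward; lengths in m; the calibration is good to about 2 mm. A picture is of the moment at which its call begins. There is no depth.
- robot.hand_in(): hands the job in; it is judged then, once.
Trained networks look in a picture, given as the dict that the camera call returned (one of the last four; its "shot" number tells which), for a name from the list of things; names that differ only in an ending like _2 or _b are one class to them, and where a whole thing is asked for, a point or a joint stands for the part that bears it (a point fixed in the world has none). Each returns a list of dicts, best first, with "p" (0 to 1); they miss things now and then, are a little off and sometimes report something else, mostly with a low value. They report only what shows in the picture. A call takes as long as a camera call. They do not tell look-alikes from the thing itself.
- robot.search_frame(picture, thing): "xyz" ([x, y, z] in m, in world coordinates, good to about 4 mm: the middle of the surface that is visible of it).
- robot.tip_of(picture, thing): "xyz" ([x, y, z] in m, in world coordinates, good to about 4 mm: a listed point, or the origin of a listed thing).
The state is a dict: "time": time; "q": joint angles; "joint_velocities": joint speeds; "joint_torque": joint torques, N m; "position": TCP position; "tool_rot": TCP orientation; "ft_force": force on the tool from outside, world axes, zero at the start; "moment": the same for the moment, N m; "grip_width": finger opening in m; "grip_force": force on a finger pad.
Only numpy, scipy, OpenCV 4.12 (cv2) and the standard library are available. Lean on these libraries where they do the work, as an engineer would, in place of code of your own. Each camera call takes 0.05 s, during which the arm holds its last target. There are 200 camera calls.

## Working session

There is one attempt and no reset: what is moved stays moved. The work goes in short steps, Python scripts to look and compute and a tool call to move; the robot and the scene stay as the last step left them, time stands still between calls to the robot, and variables do not carry over. Pictures are saved under pics/ and viewed, at most 10 in all, crops included, and the job is handed in when it is done.

Besides the shell and the picture viewer there is one more tool, called after "Emit:" in YAML: its name, and indented under it one key for each argument. move_arm: Moves the arm, as the interface text tells. Its arguments: {"type":"object","properties":{"series":{"type":"string"},"jaw":{"type":"number"},"newtons":{"type":"number"}},"required":["series"]}

```bash
mkdir -p pics
cat > h.py <<'E'
from rig import robot
import numpy as np, cv2
def find(pic,names,f='tip_of'):
    for n in names:
        r=getattr(robot,f)(pic,n)
        print(n,[(np.round(d['xyz'],3).tolist(),round(d['p'],2)) for d in r[:3]])
E
python3 - <<'E'
from h import *
ims=[]
N=['book','book_middle','book_foot_left','book_foot_right','book_head_left','book_head_right','mat','frame','scanner','scan_button_top','flask','mug','stapler','glue_stick','tape_roll','phone']
for c in ('scene','side'):
    p=robot.camera(c); ims.append(p['img']); print(c); find(p,N)
    cv2.imwrite(f'pics/{c}1.png',p['img'][:,:,::-1])
print(robot.get_obs()['tool_rot'])
E
```

```text
scene
book [([0.606, 0.027, 0.002], 0.57)]
book_middle [([0.608, 0.026, 0.105], 0.87)]
book_foot_left [([0.681, 0.017, 0.212], 0.3)]
book_foot_right [([0.686, 0.017, 0.002], 0.94)]
book_head_left [([0.537, 0.039, 0.213], 0.93), ([0.606, 0.029, 0.109], 0.5)]
book_head_right [([0.679, 0.017, 0.213], 0.65), ([0.585, -0.076, -0.001], 0.6), ([0.531, -0.353, -0.002], 0.23)]
mat [([0.581, -0.074, 0.001], 0.72), ([0.609, 0.031, 0.001], 0.66), ([0.747, -0.188, -0.001], 0.66)]
frame [([0.585, -0.079, 0.002], 0.77), ([0.632, 0.334, 0.002], 0.22)]
scanner [([0.532, -0.352, -0.001], 0.88)]
scan_button_top [([0.442, 0.302, 0.022], 0.6), ([0.462, 0.2, 0.021], 0.47)]
flask [([0.623, 0.468, -0.001], 0.59)]
mug [([0.72, 0.29, -0.001], 0.84)]
stapler [([0.629, 0.333, 0.002], 0.6)]
glue_stick [([0.744, -0.188, -0.005], 0.87)]
tape_roll [([0.783, -0.04, -0.001], 0.97)]
phone [([0.301, 0.294, 0.004], 0.56)]
side
book [([0.604, 0.03, 0.003], 0.81), ([0.3, 0.29, 0.001], 0.67), ([0.44, 0.302, 0.023], 0.2)]
book_middle [([0.608, 0.027, 0.106], 0.79), ([0.683, 0.018, -0.001], 0.23)]
book_foot_left [([0.528, 0.04, 0.003], 0.79), ([0.716, 0.285, 0.0], 0.29)]
book_foot_right [([0.681, 0.02, 0.003], 0.85)]
book_head_left [([0.536, 0.04, 0.211], 0.71)]
book_head_right [([0.682, 0.014, 0.214], 0.89)]
mat [([0.582, -0.076, -0.004], 0.63), ([0.619, 0.465, 0.001], 0.42)]
frame [([0.587, -0.076, 0.0], 0.98)]
scanner [([0.528, -0.354, 0.0], 0.89), ([0.629, 0.332, 0.004], 0.62)]
scan_button_top [([0.463, 0.196, 0.018], 0.7), ([0.444, 0.304, 0.022], 0.58), ([0.527, 0.262, 0.019], 0.46)]
flask [([0.618, 0.466, 0.001], 0.75)]
mug [([0.716, 0.286, -0.0], 0.86)]
stapler [([0.627, 0.332, 0.0], 0.7)]
glue_stick []
tape_roll [([0.78, -0.035, -0.001], 0.58)]
phone [([0.538, 0.037, 0.211], 0.65), ([0.299, 0.292, 0.002], 0.58)]
[7.07110914e-01 7.07102648e-01 1.20840850e-05 1.17785993e-05]
```

View pics/scene1.png

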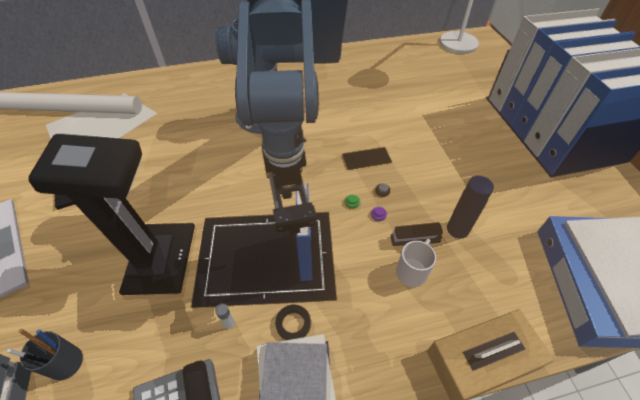

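View pics/side1.png

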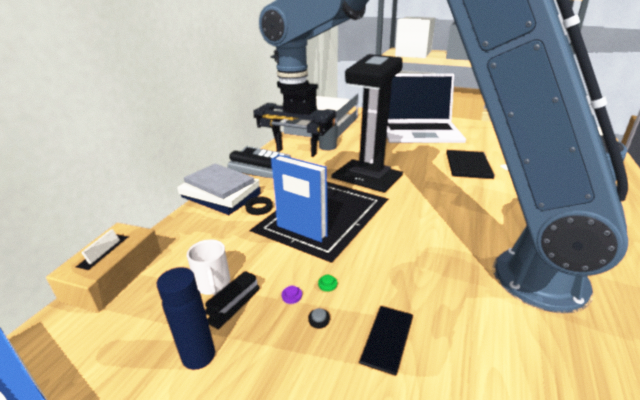

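The images show the blue book standing on the mat at (305,250) in scene. The grey button is at (383,189), which is about (0.443, 0.303), with green and purple look-alikes next to it. The book's yaw is about −8.7°. I'll go over the top and come down behind it.

Emit:
move_arm:
  series: "0 0 -40 0 0 0; 40 0 -40 0 0 4; 80 -1 -40 0 0 8.7; 120 -3 -40 0 0 8.7; 130 -3 -20 0 0 8.7; 130 -3 20 0 0 8.7; 130 -3 53 0 0 8.7; 130 -3 53 0 0 8.7"

```text
time: 2.37
position: [0.6169, 0.1304, 0.1847]
tool_rot: [0.758, 0.652, -0.006, -0.004]
ft_force: [-1.3, 0.3, 0.0]
grip_width: 0.0869
grip_force: 0.0
```

Run:
```python
from h import *
p=robot.camera('side'); cv2.imwrite('pics/side2.png',cv2.resize(p['img'][100:280,180:440,::-1],None,fx=3,fy=3))
find(p,['book','book_foot_left','book_foot_right','book_head_left','book_head_right'])
p=robot.camera('scene');find(p,['book','book_foot_left','book_foot_right','book_head_left','book_head_right','frame'])
# mat corners in scene: dark blob -> project to z=0.002 
o=robot.get_obs();print(o['position'],o['ft_force'])
```

```text
book [([0.605, 0.03, 0.001], 0.84)]
book_foot_left [([0.531, 0.036, 0.001], 0.6)]
book_foot_right [([0.681, 0.017, 0.002], 0.61)]
book_head_left [([0.54, 0.04, 0.211], 0.65)]
book_head_right [([0.684, 0.015, 0.216], 0.56)]
book []
book_foot_left []
book_foot_right [([0.683, 0.017, 0.002], 0.88)]
book_head_left [([0.538, 0.041, 0.213], 0.64), ([0.299, 0.296, 0.005], 0.38)]
book_head_right [([0.681, 0.015, 0.215], 0.89)]
frame [([0.588, -0.076, -0.0], 0.73)]
[0.62209296 0.1299899  0.19205406] [ 0.91987343 -0.2462034  -0.12911046]
```

View pics/side2.png

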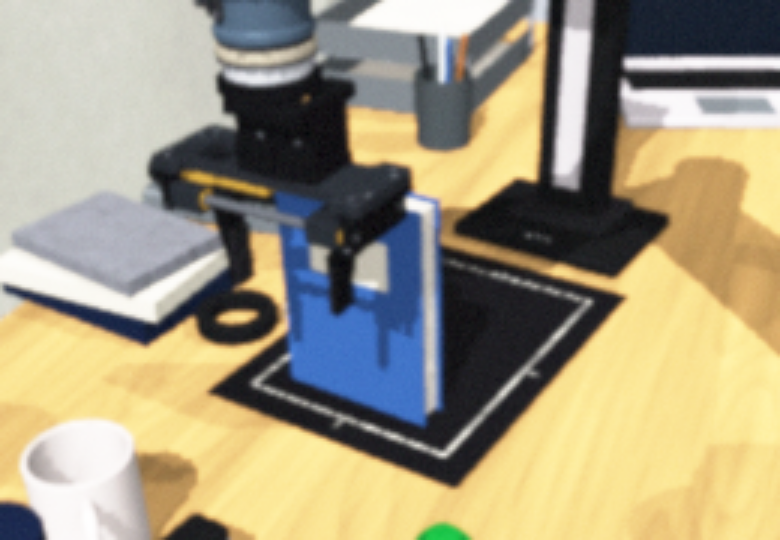

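The open fingers are squared up behind the +y cover, above the middle of the book. Next I'll approach and push slowly.

Emit:
move_arm:
  series: "-30 0 0 0 0 0; -55 0 0 0 0 0; -64 0 0 0 0 0; -70 0 0 0 0 0; -76 0 0 0 0 0; -81 0 0 0 0 0; -86 0 0 0 0 0; -90 0 0 0 0 0"

```text
time: 3.68
position: [0.6084, 0.0412, 0.1916]
tool_rot: [0.758, 0.652, 0.0, 0.0]
ft_force: [-0.6, 0.0, 0.7]
grip_width: 0.0873
grip_force: 0.0
```

Run:
```python
from h import *
p=robot.camera('side')
find(p,['book_foot_left','book_foot_right','book_head_left','book_head_right'])
o=robot.get_obs();print(o['position'],o['ft_force'])
```

```text
book_foot_left [([0.53, 0.036, 0.002], 0.72)]
book_foot_right [([0.684, 0.016, 0.004], 0.89)]
book_head_left [([0.533, 0.022, 0.21], 0.9)]
book_head_right [([0.678, -0.003, 0.217], 0.83)]
[0.60836069 0.04148059 0.19149177] [-0.64252739 -0.14946551 -0.08402222]
```

The head has moved about 17 mm and the foot hasn't slipped. I'll keep pushing.

Emit:
move_arm:
  series: "-4 0 0 0 0 0; -8 0 0 0 0 0; -12 0 0 0 0 0; -16 0 0 0 0 0; -19 0 0 0 0 0; -19 0 0 0 0 0; -19 0 0 0 0 0; -19 0 0 0 0 0"

```text
time: 4.6
position: [0.6055, 0.0222, 0.1916]
tool_rot: [0.759, 0.651, 0.0, -0.0]
ft_force: [-0.5, -0.0, 0.2]
grip_width: 0.0871
grip_force: 0.0
```

Run:
```python
from h import *
p=robot.camera('side')
find(p,['book_middle','book_foot_left','book_foot_right','book_head_left','book_head_right'])
o=robot.get_obs();print(o['position'],o['ft_force'])
```

```text
book_middle [([0.588, -0.086, 0.034], 0.85), ([0.499, -0.176, 0.055], 0.27)]
book_foot_left [([0.529, 0.025, 0.018], 0.56), ([0.615, 0.466, 0.003], 0.29)]
book_foot_right [([0.682, 0.005, 0.019], 0.85), ([0.641, -0.198, 0.059], 0.21)]
book_head_left [([0.5, -0.178, 0.055], 0.56)]
book_head_right [([0.642, -0.204, 0.058], 0.84), ([0.715, 0.287, 0.002], 0.23), ([0.444, 0.303, 0.024], 0.21)]
[0.60548981 0.02244024 0.19152427] [0.88858458 0.29554553 0.52013798]
```

The book is coming down, so I'll go to the button with closed fingers.

Emit:
move_arm:
  series: "32 -25 0 0 0 0; 63 -51 0 0 0 0; 95 -76 0 0 0 0; 126 -102 0 0 0 0; 158 -127 0 0 0 0; 190 -152 0 0 0 0; 221 -178 0 0 0 0; 253 -203 0 0 0 0"
  jaw: 0
  newtons: 10

```text
time: 5.57
position: [0.4418, 0.3046, 0.1917]
tool_rot: [0.759, 0.651, 0.0, 0.0]
ft_force: [-0.2, 0.8, 0.6]
grip_width: 0.0416
grip_force: 0.0
```

Emit:
move_arm:
  series: "0 0 30 0 0 0; 0 0 60 0 0 0; 0 0 80 0 0 0; 0 0 80 0 0 0; 0 0 80 0 0 0; 0 0 80 0 0 0"

```text
time: 6.07
position: [0.444, 0.3033, 0.1124]
tool_rot: [0.759, 0.651, 0.001, 0.0]
ft_force: [-0.3, -0.3, -0.1]
grip_width: 0.0036
grip_force: 0.0
```

Run:
```python
from h import *
p=robot.camera('scene');find(p,['book_middle','book_foot_left','book_foot_right','book_head_left','book_head_right','frame','scan_button_top'])
cv2.imwrite('pics/scene3.png',cv2.resize(p['img'][140:320,180:440,::-1],None,fx=3,fy=3))
p=robot.camera('side')
find(p,['book_middle','book_foot_left','book_foot_right','book_head_left','book_head_right','frame','scan_button_top'])
p=robot.camera('wrist');find(p,['scan_button_top'])
cv2.imwrite('pics/wrist3.png',p['img'][:,:,::-1])
o=robot.get_obs();print(o['position'],o['ft_force'],o['grip_width'])
```

```text
book_middle [([0.581, -0.1, 0.016], 0.57)]
book_foot_left [([0.533, 0.018, 0.018], 0.87), ([0.68, -0.008, 0.016], 0.65), ([0.623, 0.467, -0.002], 0.47)]
book_foot_right [([0.68, -0.006, 0.015], 0.85)]
book_head_left [([0.498, -0.192, 0.019], 0.73)]
book_head_right [([0.642, -0.215, 0.019], 0.62)]
frame [([0.64, -0.22, 0.016], 0.42)]
scan_button_top [([0.444, 0.303, 0.019], 0.62), ([0.624, 0.467, -0.003], 0.6), ([0.523, 0.259, 0.023], 0.59)]
book_middle [([0.586, -0.1, 0.018], 0.76)]
book_foot_left [([0.527, -0.354, -0.003], 0.31)]
book_foot_right [([0.68, -0.006, 0.019], 0.9)]
book_head_left [([0.499, -0.193, 0.015], 0.65)]
book_head_right []
frame []
scan_button_top [([0.441, 0.3, 0.024], 0.69), ([0.675, -0.008, 0.017], 0.68), ([0.464, 0.194, 0.02], 0.53)]
scan_button_top [([0.44, 0.299, 0.021], 0.92), ([0.523, 0.263, 0.02], 0.8)]
[0.44308544 0.30306976 0.11147931] [ 0.41882637 -0.17482802  0.04830253] 0.0003408511803232553
```

View pics/scene3.png

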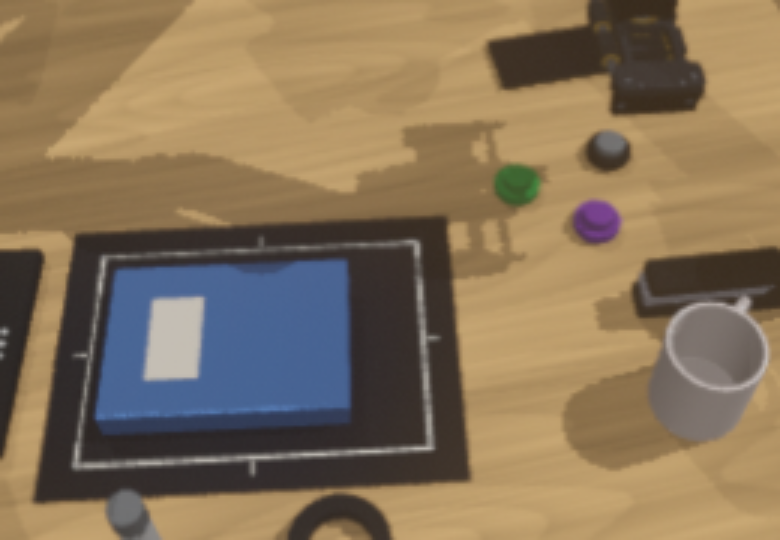

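View pics/wrist3.png

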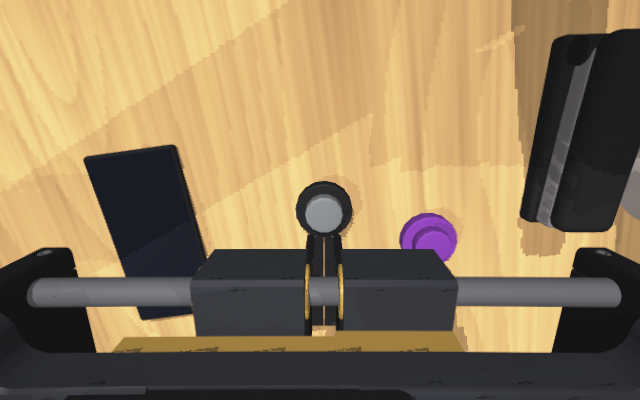

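The book lies flat inside the rectangle with about 17 mm to spare at the scanner end. The fingers are over the grey button at wrist px (324,212). I'll press now.

Emit:
move_arm:
  series: "0 0 35 0 0 0; 0 0 58 0 0 0; 0 0 64 0 0 0; 0 0 68 0 0 0; 0 0 71 0 0 0; 0 0 73 0 0 0; 0 0 74 0 0 0; 0 0 74 0 0 0"

```text
time: 7.63
position: [0.4424, 0.3028, 0.0385]
tool_rot: [0.759, 0.652, -0.0, -0.0]
ft_force: [-2.6, -1.8, 5.1]
grip_width: 0.0004
grip_force: 2.4
```

Emit:
move_arm:
  series: "0 0 0.5 0 0 0; 0 0 1 0 0 0; 0 0 1.5 0 0 0; 0 0 1.5 0 0 0; 0 0 1.5 0 0 0"

```text
time: 8.05
position: [0.4425, 0.3029, 0.0383]
tool_rot: [0.759, 0.652, -0.0, -0.0]
ft_force: [-4.8, -1.9, 12.6]
grip_width: 0.0005
grip_force: 6.7
```

The force rose to 12.6 N and the tool stopped moving, so the button is fully down. Now I'll let it up.

Emit:
move_arm:
  series: "0 0 -5 0 0 0; 0 0 -12 0 0 0; 0 0 -40 0 0 0; 0 0 -80 0 0 0; 0 0 -100 0 0 0; 0 0 -100 0 0 0"

```text
time: 8.55
position: [0.4474, 0.305, 0.1416]
tool_rot: [0.759, 0.651, 0.007, 0.002]
ft_force: [0.5, -0.2, 0.5]
grip_width: 0.0005
grip_force: 0.0
```

Run:
```python
from h import *
p=robot.camera('scene')
find(p,['book_middle','book_foot_right','book_head_left','scan_button_top'])
cv2.imwrite('pics/scene4.png',cv2.resize(p['img'][140:320,180:440,::-1],None,fx=3,fy=3))
```

```text
book_middle [([0.58, -0.1, 0.019], 0.81)]
book_foot_right [([0.679, -0.009, 0.017], 0.71)]
book_head_left [([0.498, -0.192, 0.018], 0.56), ([0.625, 0.471, -0.0], 0.56)]
scan_button_top [([0.519, 0.26, 0.023], 0.64), ([0.445, 0.302, 0.021], 0.46), ([0.641, -0.213, 0.018], 0.35)]
```

View pics/scene4.png

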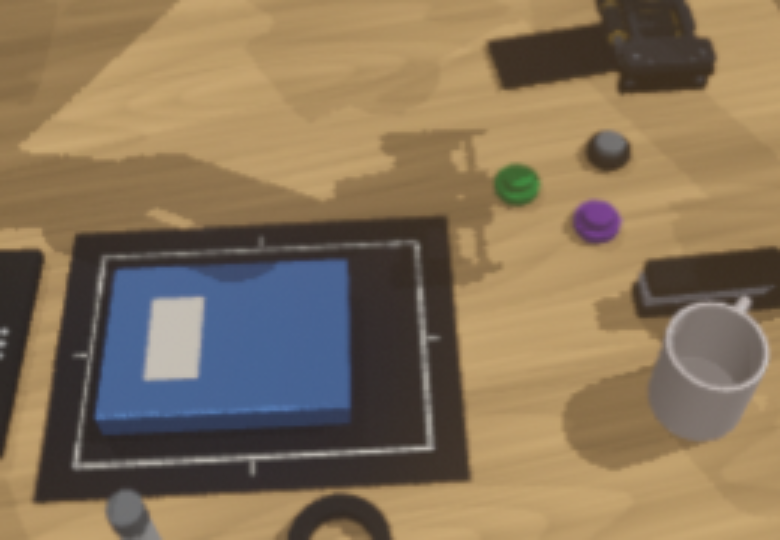

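The book lies flat inside the rectangle (px 97–350, 260–432), the button is up at (608,150), and nothing else has moved.

```bash
python3 -c "
from rig import robot
print(robot.hand_in())"
```

```text
the job is handed in; nothing more can be done
None
```

The book lies flat inside the white rectangle with roughly 17 mm to spare at the scanner end, the grey button was pressed to its stop (12.6 N) and released after the book lay still, and the job is handed in; no verdict came back.

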